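# Put the small lathe's tooling back in its fitted tray

### The arm

A 6-joint arm with a two-finger parallel gripper is mounted at the origin on the work surface. World frame = base frame: x ahead of the robot, y to its left, z up, the work surface at z = 0. Lengths are in mm, angles in rad, forces in N, time in s.
With the tool pointing down it reaches from about 275 to 1000 mm from the base axis. Payload 8.4 kg.
Tool frame: the origin (TCP) lies on the centre line of the jaws, within the pads' length; the fingertips stand r.tip_reach ahead of it and the grasp point (between the pads) lies 11 mm behind it (r.tip_reach is the distance from the TCP to the fingertips, in mm); z points along the fingers, y is the line along which they close (so a half turn about z gives the same grasp; the last joint's range is limited). The gripper opens to 85 mm and grips with 20 to 120 N. Pads are 22 mm wide; open, the fingers measure 114 mm over their backs; the gripper's body (76 mm by 85 mm) begins 54 mm behind the grasp point. The pads swing forward as they close: fully open they stand 13 mm farther back than shut.
Start: joints at [-1.25, 0.353, 1.633, -0, 1.155, -0.002], TCP at [198.263, -592.722, 239.281] pointing down, gripper open.
Joint ranges: [-2.63, 2.63], [-0.92, 2.1], [0.06, 2.66], [-1.3, 4.44], [0, 2.69], [-3.02, 3.02]. Speed limits (rad/s): [2.22, 2.22, 2.79, 3.14, 3.14, 3.14].

### API

Orientations are given as [roll, pitch, yaw] about the fixed x, y, z axes, in that order (R = Rz(yaw) Ry(pitch) Rx(roll)).
In Python, from rig import r gives the robot as it stands.
- The arm moves only by the tool carry_out, never from a script. Its argument "targets" is a list of rows, each an object with "dp": the shift along the tool's x, y, z in mm, a list of three; "yaw": the turn about the tool's z in degrees. A call has 1 to 12 rows; each row is the pose to reach, as a shift and turn from the pose commanded when the call began, along the tool's axes at that moment; what a row does not reach only later rows make up. A row lasts 1/8 s, in which the tool goes at most 62.5 mm and 10.7 degrees, less where a joint would pass 70% of its speed; a pose out of reach is approached as far as the arm can. A call with a gripper value outside its range is refused whole. "fingers" is the opening, from -1 (shut) to 1 (fully open), so that 0 is half open, set as the call begins (left out, the last holds). The fingers move at their own pace and stop on an object; "grip_force" is the grip in N (left out, the last holds). Time passes only in rows, so rows that repeat a pose let the fingers close. It gives the time, the measured TCP pose, the force, the opening and the grip force at its end, in the units of the state.
- r.sense(): the state, without advancing time (a new reading comes with each control period).
- r.grab_frame(name): name is "side" or "top"; returns the picture (400x640x3 uint8, red, green, blue); there is no depth.
- r.get_calibration(name): a dict with "fx", "fy", "cx", "cy" (pixels), "rvec" (rotation vector, rad) and "tvec" (3), from world to camera coordinates, as OpenCV has them. Camera axes: x right, y down, z forward; pixel columns grow to the right and rows downward; lengths in mm; the calibration is good to about 2 mm. A picture is of the moment at which its call begins. get_calibration takes no time and is no camera call.
- r.sign_off(): hands the job in; it is judged then, once.
The state is a dict: "clock": time; "qpos": joint angles; "qvel": joint speeds; "joint_efforts": joint torques, N m; "eef_pos": TCP position; "tcp_rot": TCP orientation; "contact_force": force on the tool from outside, world axes, zero at the start; "wrist_torque": the same for the moment, N m; "opening": opening from 0.0 (shut) to 1.0 (fully open); "grasp_force": force on a finger pad.
Only numpy, scipy, OpenCV 4.12 (cv2) and the standard library are available. Lean on these libraries where they do the work, as an engineer would, in place of code of your own. Each camera call takes 0.05 s, during which the arm holds its last target. There are 200 camera calls.

### The job

Put the small lathe's four pieces back in the fitted tray, each standing fully down in the module cut to its shape: the small turning-tool holder, the boring-bar holder (both with the tool lying in its channel), the small collet and the collet nut. The bigger tool holder and the bigger collet belong to the big lathe: leave them where they stand.

Things in the scene. Friction and masses are not known exactly. Their poses are not given: they have to be found in the camera images.
- turning_holder_centre (a point): Small turning-tool holder: black steel block 48 (x) x 26 (y) x 30 (z) mm on the bench, vertical groove (14 mm mouth) in its +y side, screws and thumb nut up to 12 mm above its top. Square 10 mm shank sticks out 14 mm at +x, 7 mm off centre to -y, underside 6 mm above the block's. 0.28 kg. Point: block centre, half-way up; z up.
- boring_holder_centre (a point): Boring-bar holder: black steel block 48 (x) x 26 (y) x 30 (z) mm on the bench, vertical groove (14 mm mouth) in its +y side, screws and thumb nut up to 12 mm above its top. Round bar, 12 mm diameter, sticks out 40 mm at +x, axis 4 mm off centre to -y and 12 mm above the block's underside. 0.3 kg. Point: block centre, half-way up; z up.
- collet_centre (a point): Small steel spring collet standing on its narrow end: 40 mm high, foot 26 mm in diameter, widening to a straight 33 mm collar over the top 14 mm; slotted top with a small bore. 0.14 kg. Point: on its axis, half-way up (20 mm).
- nut_centre (a point): Black steel collet nut lying flat: ring 50 mm outside, 34 mm inside diameter, 22 mm high, six notches in its rim. 0.19 kg. Point: on its axis, half-way up (11 mm).
- big_holder_centre (a point): The bigger lathe's tool holder, to be left: shaped as the small turning-tool holder, but block 67 x 36 x 42 mm, shank 16 mm square sticking out 22 mm at +x, thumb nut up to 17 mm above its top. 0.75 kg. Point: block centre, half-way up; z up.
- big_collet_centre (a point): The bigger lathe's collet, to be left: shaped as the small one, but 60 mm high and 52 mm in diameter. 0.5 kg. Point: on its axis, half-way up (30 mm).
- turning_module_floor (a point): Fixed tray module 108 x 86 mm (x along its length), top 19 mm, pocket floor 7 mm above the bench. Point: on the floor of its 60 x 38 mm pocket (6 mm play round it), where the middle of the block's underside goes, tool to +x. A channel 22 mm wide, centred 7 mm to -y, runs 14 mm beyond the pocket at +x. A finger notch as deep, 34 mm wide in x, crosses at the point and reaches 39 mm each way in y.
- boring_module_floor (a point): Fixed tray module 108 x 86 mm (x along its length), top 19 mm, pocket floor 7 mm above the bench. Point: on the floor of its 60 x 38 mm pocket (6 mm play round it), where the middle of the block's underside goes, tool to +x. A channel 24 mm wide, centred 4 mm to -y, runs 40 mm beyond the pocket at +x. A finger notch as deep, 34 mm wide in x, crosses at the point and reaches 39 mm each way in y.
- collet_module_floor (a point): Fixed tray module 108 x 86 mm (x along its length), top 19 mm, pocket floor 7 mm above the bench. Point: on the floor of its round 42 mm pocket, at its centre, in the module's middle. A finger notch as deep as the pocket, 30 mm wide in y, crosses at the point and reaches 37 mm each way in x.
- nut_module_floor (a point): Fixed tray module 108 x 86 mm (x along its length), top 19 mm, pocket floor 7 mm above the bench. Point: on the floor of its round 62 mm pocket, at its centre, in the module's middle. A finger notch as deep as the pocket, 30 mm wide in y, crosses at the point and reaches 51 mm each way in x.
There are look-alikes about, which are no part of the job. Leave any blue or orange look-alike of the part that bears collet_module_floor alone.

How it is judged (in metres and radians):
At the end, for the whole second after the job is handed in: The four pieces rest released, upright (0.1 rad), at most 3 mm above the floor of their own pockets and within 12 mm of the pocket points, both holders in line within 0.3 rad; the bigger holder and collet are within 20 mm of where they stood (horizontal distance between turning_holder_centre and turning_module_floor below 0.012 m and z of turning_holder_centre in the frame of turning_module_floor below 0.018 m and angle between each of turning_holder_centre, boring_holder_centre, collet_centre, nut_centre's own z axis and vertical below 0.1 rad and linear speed of each of turning_holder, boring_holder, collet, nut below 0.02 m/s and angle between the x axis of turning_holder_centre and the x axis of turning_module_floor, either way round below 0.3 rad and horizontal distance between boring_holder_centre and boring_module_floor below 0.012 m and z of boring_holder_centre in the frame of boring_module_floor below 0.018 m and angle between the x axis of boring_holder_centre and the x axis of boring_module_floor, either way round below 0.3 rad and horizontal distance between collet_centre and collet_module_floor below 0.012 m and z of collet_centre in the frame of collet_module_floor below 0.023 m and horizontal distance between nut_centre and nut_module_floor below 0.012 m and z of nut_centre in the frame of nut_module_floor below 0.014 m and distance of each of big_holder_centre, big_collet_centre from where it was at the start of the episode below 0.02 m); the robot touches nothing.
It fails at once if the bigger lathe's holder or collet is shifted by more than 20 mm or tipped over (distance of any of big_holder_centre, big_collet_centre from where it was at the start of the episode above 0.02 m or angle between any of big_holder_centre, big_collet_centre's own z axis and vertical above 0.4 rad).
It also fails if it takes over 102 s, if anything falls off the work surface, if the arm or the gripper's body presses on something with over 40 N, if the wrist force passes 120 N, or if a joint passes its speed limit or range.

## Working session

There is one attempt and no reset: what is moved stays moved. The work goes in short steps, Python scripts to look and compute and a tool call to move; the robot and the scene stay as the last step left them, time stands still between calls to the robot, and variables do not carry over. Pictures are saved under pics/ and viewed, at most 14 in all, crops included, and the job is handed in when it is done.

Besides the shell and the picture viewer there is one more tool, called after "Emit:" by a JSON object that holds its "name" and its "arguments". carry_out: Moves the arm, as the interface text tells. Its arguments: {"type":"object","properties":{"targets":{"type":"array","items":{"type":"object","properties":{"dp":{"type":"array","items":{"type":"number"}},"yaw":{"type":"number"}}}},"fingers":{"type":"number"},"grip_force":{"type":"number"}},"required":["targets"]}

```bash
mkdir -p pics; cat > h.py <<'E'
import numpy as np, cv2
from rig import r
def cal(n):
    c=r.get_calibration(n); K=np.array([[c['fx'],0,c['cx']],[0,c['fy'],c['cy']],[0,0,1.]])
    return K,np.array(c['rvec'],float),np.array(c['tvec'],float)
def ray(n,uv,z):
    K,rv,t=cal(n); R=cv2.Rodrigues(rv)[0]; C=-R.T@t
    d=(R.T@np.linalg.inv(K)@np.c_[np.atleast_2d(uv),np.ones(len(np.atleast_2d(uv)))].T).T
    return C+d*((z-C[2])/d[:,2])[:,None]
def proj(n,P):
    K,rv,t=cal(n); return cv2.projectPoints(np.atleast_2d(np.array(P,float)),rv,t,K,None)[0][:,0]
def snap(n,f):
    im=r.grab_frame(n); cv2.imwrite('pics/'+f,im[:,:,::-1]); return im
E
python3 - <<'E'
from h import *
for n in('top','side'):
    snap(n,n+'0.png'); K,rv,t=cal(n);R=cv2.Rodrigues(rv)[0];print(n,K[0,0],-R.T@t,R[2])
print(r.tip_reach,r.sense())
E
```

```text
top 407.95402520043103 [ 367.35381057   69.55313329 1325.94122469] [ 0.18711701  0.00489488 -0.98232544]
side 427.5318740793864 [515.86414407 768.07500584 816.56304637] [ 0.06909733 -0.67938903 -0.73051769]
8.0 {'clock': 0.1, 'qpos': array([-1.25044288e+00,  3.53566315e-01,  1.63404313e+00, -1.09839627e-05,
        1.15519332e+00, -2.41191699e-03]), 'qvel': array([-6.70199502e-04, -2.52900074e-03, -5.53891675e-07,  5.01478757e-04,
        2.23869123e-03,  7.70326743e-04]), 'joint_efforts': array([ 1.81451440e-03, -6.06354904e+01, -3.42821360e+01,  2.39977271e-04,
        4.04818202e-03,  3.72851702e-06]), 'eef_pos': array([ 198.10624405, -592.34543517,  238.65171532]), 'tcp_rot': array([-3.14038251e+00,  7.12482724e-06,  3.22769809e-01]), 'contact_force': array([-0.43026423,  0.3497744 , -0.04995247]), 'wrist_torque': array([-0.02748723, -0.02055994,  0.02061409]), 'grasp_force': 0.0, 'opening': 1.0028920777348922}
```

View pics/top0.png

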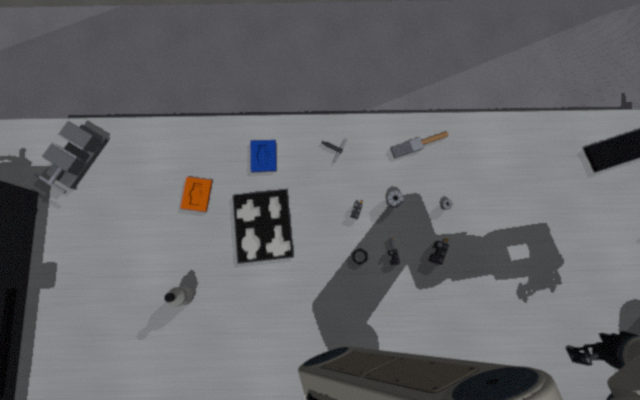

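View pics/side0.png

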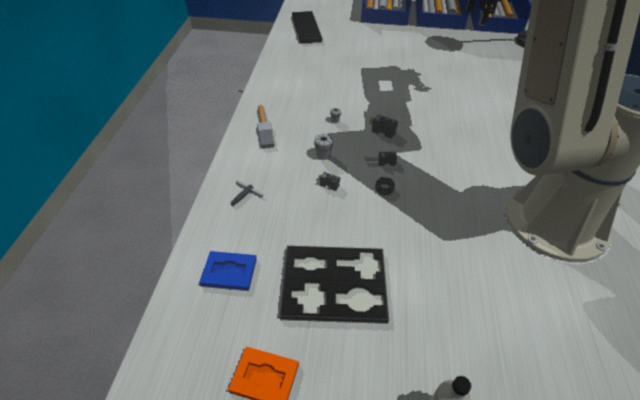

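The top view shows the black 2×2 tray at px (264,226). The pieces are: collets at (394,197) big and (446,203) small, holders at (356,209), (393,256) and (439,251), and the ring at (360,256). The orange (196,194) and blue (263,156) modules are the look-alikes. I'll enlarge the tray and the pieces next.

```bash
python3 - <<'E'
import cv2,numpy as np
a=cv2.imread('pics/top0.png');b=cv2.imread('pics/side0.png')
t=cv2.resize(a[180:270,225:305],None,fx=5,fy=5,interpolation=cv2.INTER_CUBIC)
p=cv2.resize(a[185:275,340:460],None,fx=6,fy=6,interpolation=cv2.INTER_CUBIC)
p=cv2.convertScaleAbs(p,alpha=1.8,beta=10)
cv2.imwrite('pics/ct.png',p)
q=cv2.resize(b[95:205,300:410],None,fx=5,fy=5,interpolation=cv2.INTER_CUBIC)
cv2.imwrite('pics/cs.png',cv2.convertScaleAbs(q,alpha=1.8,beta=10))
w=cv2.resize(b[238:330,270:400],None,fx=3,fy=3,interpolation=cv2.INTER_CUBIC)
c=np.zeros((450,790,3),np.uint8);c[:450,:400]=t;c[:276,400:]=w[:, :390]
cv2.imwrite('pics/tray.png',cv2.convertScaleAbs(c,alpha=1.5))
E
```

```text
(no output)
```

View pics/ct.png

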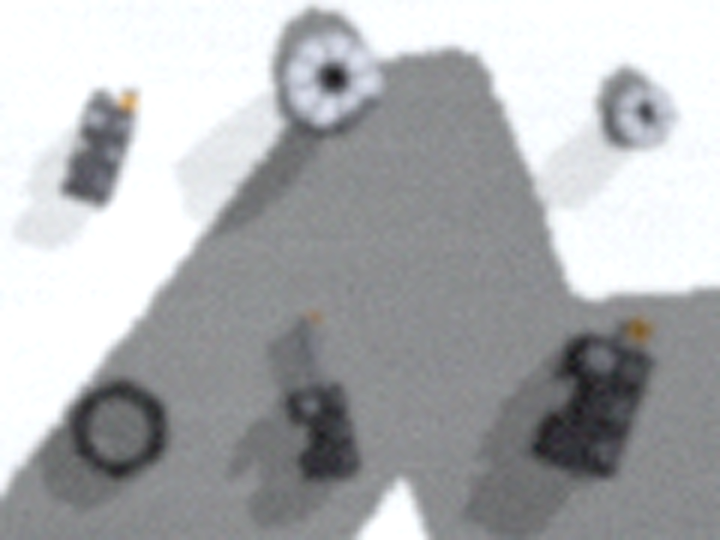

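View pics/cs.png

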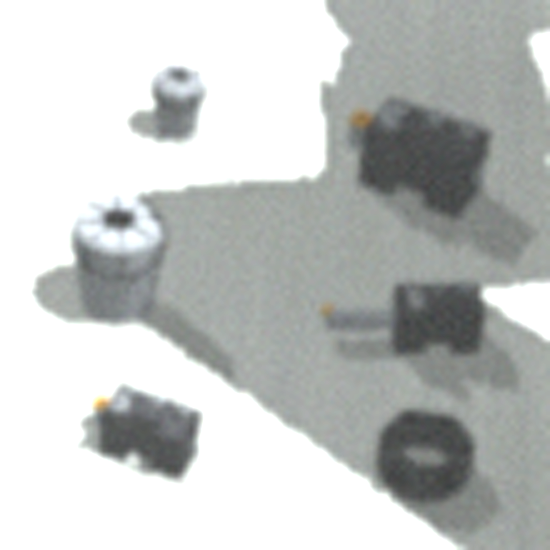

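View pics/tray.png

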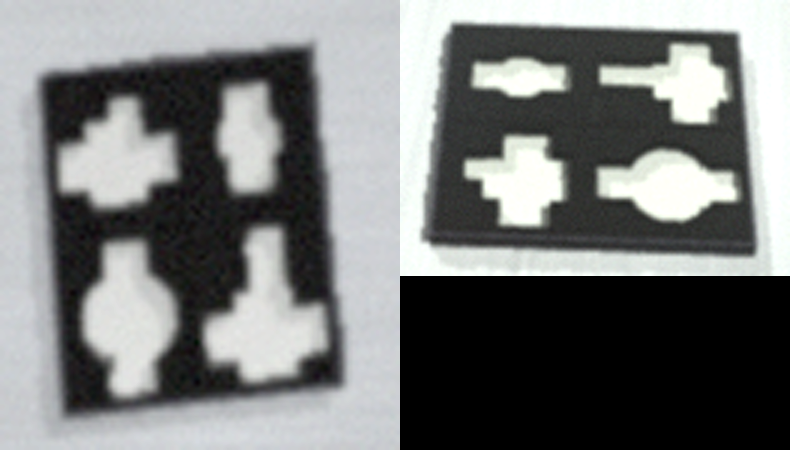

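Candidates in the top view:
- **Turning holder:** (356,209) and (439,251). The first is smaller, with a short shank and an orange tip, so it is the small one. The second, at about 1.4×, is the big holder to leave.
- **Collet:** (394,197) is big and (446,203) is small, so I take the latter.
- **Boring holder:** (393,256), which has the long bar. 
- **Nut:** (360,256).

Modules in the black tray, from the cut shapes: turning upper-left, collet upper-right, nut lower-left, boring lower-right. Next I measure them.

```bash
cat > m.py <<'E'
from h import *
T=cv2.imread('pics/top0.png');S=cv2.imread('pics/side0.png')
I={'top':T,'side':S}
def big(m):
    n,l,s,c=cv2.connectedComponentsWithStats(m.astype(np.uint8),connectivity=4)
    return l==(1+np.argmax(s[1:,4])), s
def roi(n,x0,y0,x1,y1,th,k=8):
    g=cv2.cvtColor(I[n],cv2.COLOR_BGR2GRAY)[y0:y1,x0:x1]
    g=cv2.resize(g,None,fx=k,fy=k,interpolation=cv2.INTER_CUBIC)
    m,_=big(g<th); return m,lambda p:np.array([x0-.5,y0-.5])+(np.atleast_2d(p)+.5)/k
def cont(m): return max(cv2.findContours(m.astype(np.uint8),0,2)[0],key=cv2.contourArea)
for n,b in(('top',(225,180,305,275)),('side',(265,235,405,335))):
    m,f=roi(n,*b,70)
    c=cont(m); R=cv2.minAreaRect(ray(n,f(c[:,0]),19)[:,:2].astype(np.float32)); print(n,'tray',R)
    # top-face edges: hull approx
    a=np.deg2rad(R[2]); a=(a+np.pi/4)%(np.pi/2)-np.pi/4
    ex=np.array([np.cos(a),np.sin(a)]);ey=np.array([-ex[1],ex[0]]);print('yaw',a)
    hole=(~m).astype(np.uint8); 
    N,l,s,_=cv2.connectedComponentsWithStats(hole,connectivity=4)
    for i in range(1,N):
        if s[i,4]<4000: continue
        p=ray(n,f(cont(l==i)[:,0]),19)[:,:2]
        u=p@ex;v=p@ey
        if u.ptp()>150 if hasattr(u,'ptp') else np.ptp(u)>150: continue
        mid=ex*(u.min()+u.max())/2+ey*(v.min()+v.max())/2
        print(' hole',mid.round(1),np.ptp(u).round(1),np.ptp(v).round(1),'t',(mid-7*ex).round(1),'b',(mid-20*ex).round(1))
for nm,z,bs in(('turn',15,(('top',348,197,365,222,75),('side',314,168,344,195,75))),
               ('bor',15,(('top',385,246,402,267,50),('side',376,149,400,168,50))),
               ('nut',11,(('top',348,244,372,268,50),('side',373,175,397,197,50))),
               ('big',21,(('top',426,237,452,268,50),('side',369,112,400,140,50)))):
    for b in bs:
        m,f=roi(*b); c=cont(m); R=cv2.minAreaRect(ray(b[0],f(c[:,0]),z)[:,:2].astype(np.float32));
        print(nm,b[0],np.round(R[0],1),np.round(R[1],1),R[2])
# orange tips
for n in I:
    h=cv2.cvtColor(I[n],cv2.COLOR_BGR2HSV); m=cv2.inRange(h,(8,110,60),(25,255,255))
    b=(340,180,460,275) if n=='top' else (300,100,410,205)
    k,l,s,c=cv2.connectedComponentsWithStats(m[b[1]:b[3],b[0]:b[2]])
    for i in range(1,k): print(n,'orange',s[i,4],(c[i]+b[:2]).round(1),ray(n,c[i]+b[:2],12).round(1))
print('collet',ray('top',[447.1,203.4],40),ray('side',[335.6,109.3],40))
print('bigcol',ray('top',[395.1,197.4],60),ray('side',[323.2,138.3],60))
E
python3 m.py
```

```text
top tray ((538.1708984375, 255.029541015625), (224.62615966796875, 180.1973876953125), 5.467532634735107)
yaw 0.0954264464363681
 hole [595.6 217.6] 72.8 42.1 t [588.7 217. ] b [575.7 215.7]
 hole [587.4 304. ] 73.0 78.2 t [580.4 303.3] b [567.4 302.1]
 hole [487.5 207.9] 99.9 80.6 t [480.5 207.2] b [467.6 206. ]
 hole [479.3 293.2] 101.5 61.7 t [472.3 292.5] b [459.4 291.3]
side tray ((537.4639282226562, 264.94097900390625), (222.68753051757812, 184.1335906982422), 5.553947925567627)
yaw 0.09693467778546405
 hole [487.9 214.2] 99.4 73.3 t [480.9 213.6] b [468.  212.3]
 hole [595.2 224.9] 74.1 36.6 t [588.3 224.2] b [575.3 222.9]
 hole [587.  310.6] 73.4 73.5 t [580.1 309.9] b [567.1 308.7]
 hole [479.9 300.3] 101.1 58.1 t [472.9 299.6] b [459.9 298.3]
turn top [584.1 -48.3] [25.1 56. ] 68.62494659423828
turn side [583.  -46.3] [49.8 58. ] 73.71770477294922
bor top [ 431.  -161.3] [51.6 33. ] 9.943699836730957
bor side [ 430.  -160.4] [53.7 56.4] 7.5014567375183105
nut top [433.9 -54.4] [49.7 54. ] 38.06956481933594
nut side [433.6 -52.8] [66.4 48.1] 86.55438232421875
big top [ 446.7 -304.2] [49.4 86.9] 67.9853515625
big side [ 442.9 -301.5] [86.  84.3] 67.2357406616211
top orange 2 [361.  201.5] [[611.7 -65.6  12. ]]
top orange 6 [446.  239.5] [[ 483.6 -334.3   12. ]]
side orange 4 [372.  118.8] [[ 480.  -345.5   12. ]]
side orange 2 [319.5 175. ] [[610.6 -68.8  12. ]]
collet [[ 596.35188019 -337.4811499    40.        ]] [[ 595.36339954 -338.63496092   40.        ]]
bigcol [[ 614.37053972 -168.6889748    60.        ]] [[ 613.59669273 -167.39139473   60.        ]]
```

```bash
cat > go.py <<'E'
import sys
from h import *
from scipy.spatial.transform import Rotation as Ro
s=r.sense(); R=Ro.from_euler('xyz',s['tcp_rot'])
x,y,z,yaw=map(float,sys.argv[1:5]); ex=R.as_matrix()[:,0]
cur=np.degrees(np.arctan2(ex[1],ex[0])); d=(yaw-cur+180)%360-180
print('t',round(s['clock'],2),'at',s['eef_pos'].round(1),'yaw',cur.round(1),'open',round(s['opening'],2),'dp',R.inv().apply(np.array([x,y,z])-s['eef_pos']).round(1),'tool yaw',round(-d,1),'q6',s['qpos'][5].round(2))
E
python3 go.py 595.9 -338 130 95.5
python3 - <<'E'
from h import *
print(ray('top',[391.75,237.4],12),ray('side',[365,156.6],12))
E
```

```text
t 0.1 at [ 198.1 -592.3  238.7] yaw 18.5 open 1.0 dp [ 457.9 -114.9  108.8] tool yaw -77.0 q6 -0.0
[[ 492.73226    -160.61662866   12.        ]] [[ 491.92508561 -162.57945163   12.        ]]
```

Emit:
{"name": "carry_out", "arguments": {"targets": [{"dp": [458,-115,109],"yaw": -77},{"dp": [458,-115,109],"yaw": -77},{"dp": [458,-115,109],"yaw": -77},{"dp": [458,-115,109],"yaw": -77},{"dp": [458,-115,109],"yaw": -77},{"dp": [458,-115,109],"yaw": -77},{"dp": [458,-115,109],"yaw": -77},{"dp": [458,-115,109],"yaw": -77},{"dp": [458,-115,109],"yaw": -77},{"dp": [458,-115,109],"yaw": -77},{"dp": [458,-115,109],"yaw": -77},{"dp": [458,-115,109],"yaw": -77}], "fingers": 1, "grip_force": 50}}

```text
clock: 1.6
eef_pos: [595.4, -339.4, 130.7]
tcp_rot: [3.141, 0.0, 1.665]
contact_force: [0.5, -0.4, 0.0]
opening: 0.997
grasp_force: 0.0
```

```bash
python3 go.py 595.9 -338 24 95.5; python3 - <<'E'
from h import *
a=snap('top','top1.png');b=snap('side','side1.png')
p=cv2.resize(a[225:275,345:410],None,fx=8,fy=8,interpolation=cv2.INTER_CUBIC)
q=cv2.resize(b[60:200,300:410],None,fx=4,fy=4,interpolation=cv2.INTER_CUBIC)
c=np.zeros((560,800,3),np.uint8);c[:400,:360]=p[:,160:];c[:,360:]=q
cv2.imwrite('pics/c1.png',cv2.convertScaleAbs(c,alpha=1.6,beta=10)[:,:,::-1])
E
```

```text
t 1.6 at [ 595.4 -339.4  130.7] yaw 95.4 open 1.0 dp [  1.3   0.6 106.7] tool yaw -0.1 q6 -0.61
```

View pics/c1.png

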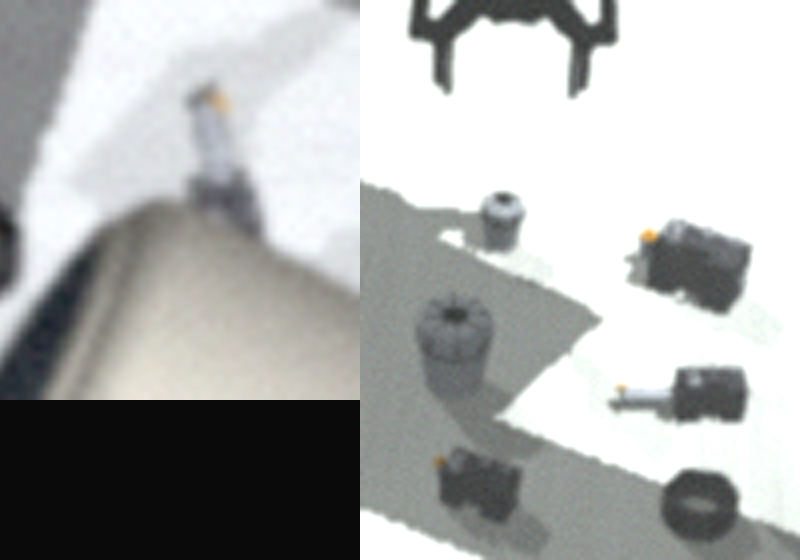

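The bar's orange tip sits on the -y edge of the bar, so the boring holder's yaw is about 8°. The gripper straddles the small collet (side px ~(335,112)), so I descend.

Emit:
{"name": "carry_out", "arguments": {"targets": [{"dp": [1,0.6,60],"yaw": 0},{"dp": [1,0.6,100],"yaw": 0},{"dp": [1,0.6,107],"yaw": 0},{"dp": [1,0.6,107],"yaw": 0},{"dp": [1,0.6,107],"yaw": 0}]}}

```text
clock: 2.33
eef_pos: [597.9, -338.1, 25.4]
tcp_rot: [3.139, 0.002, 1.667]
contact_force: [1.2, 0.7, -0.1]
opening: 0.997
grasp_force: 0.0
```

Emit:
{"name": "carry_out", "arguments": {"targets": [{"dp": [0,0,0],"yaw": 0},{"dp": [0,0,0],"yaw": 0},{"dp": [0,0,0],"yaw": 0},{"dp": [0,0,0],"yaw": 0},{"dp": [0,0,0],"yaw": 0},{"dp": [0,0,0],"yaw": 0},{"dp": [0,0,0],"yaw": 0},{"dp": [0,0,0],"yaw": 0}], "fingers": -1}}

```text
clock: 3.32
eef_pos: [596.7, -337.4, 24.0]
tcp_rot: [3.141, 0.0, 1.667]
contact_force: [-3.0, 0.6, 5.3]
opening: 0.364
grasp_force: 49.1
```

```bash
python3 go.py 595.4 219.7 130 95.5; python3 - <<'E'
from h import *
for z in (100,110,120,130,140): print(z,proj('side',[[595+42,-339,z],[595-42,-339,z]]).round(1).tolist())
E
```

```text
t 3.33 at [ 596.7 -337.4   24. ] yaw 95.5 open 0.36 dp [ 554.7   52.1 -106.1] tool yaw -0.0 q6 -0.61
100 [[322.7, 91.3], [350.6, 93.7]]
110 [[322.8, 88.4], [350.8, 90.8]]
120 [[322.8, 85.4], [351.0, 87.9]]
130 [[322.9, 82.5], [351.3, 84.9]]
140 [[323.0, 79.5], [351.5, 81.9]]
```

Emit:
{"name": "carry_out", "arguments": {"targets": [{"dp": [0,0,-30],"yaw": 0},{"dp": [0,0,-80],"yaw": 0},{"dp": [0,0,-110],"yaw": 0},{"dp": [50,5,-110],"yaw": 0},{"dp": [110,10,-110],"yaw": 0},{"dp": [172,16,-110],"yaw": 0},{"dp": [234,22,-110],"yaw": 0},{"dp": [296,28,-110],"yaw": 0},{"dp": [358,34,-110],"yaw": 0},{"dp": [420,40,-110],"yaw": 0},{"dp": [480,45,-110],"yaw": 0},{"dp": [540,51,-110],"yaw": 0}]}}

```text
clock: 4.82
eef_pos: [595.2, 207.1, 133.2]
tcp_rot: [-3.141, 0.0, 1.667]
contact_force: [1.8, -0.1, -1.6]
opening: 0.363
grasp_force: 49.9
```

```bash
python3 go.py 595.4 219.7 60 95.5
```

```text
t 4.83 at [595.2 207.1 133.2] yaw 95.5 open 0.36 dp [12.6  1.4 73.2] tool yaw 0.0 q6 0.24
```

Emit:
{"name": "carry_out", "arguments": {"targets": [{"dp": [12.6,1.4,40],"yaw": 0},{"dp": [12.6,1.4,73],"yaw": 0},{"dp": [12.6,1.4,73],"yaw": 0},{"dp": [12.6,1.4,73],"yaw": 0}]}}

```text
clock: 5.32
eef_pos: [596.5, 217.7, 61.3]
tcp_rot: [3.141, -0.0, 1.666]
contact_force: [-0.5, -0.0, -1.6]
opening: 0.36
grasp_force: 50.0
```

```bash
python3 go.py 595.4 219.7 33 95.5; python3 - <<'E'
from h import *
a=snap('top','top2.png');b=snap('side','side2.png')
p=cv2.resize(a[175:270,225:305],None,fx=5,fy=5,interpolation=cv2.INTER_CUBIC)
q=cv2.resize(b[205:330,275:395],None,fx=3,fy=3,interpolation=cv2.INTER_CUBIC)
c=np.zeros((475,760,3),np.uint8);c[:,:400]=p;c[:375,400:]=q
cv2.imwrite('pics/c2.png',cv2.convertScaleAbs(c,alpha=1.5)[:,:,::-1])
# difference of tray hole top-vs-side using held collet as a common reference
for n in('top','side'): print(n,proj(n,[[595.4,219.7,19],[595.4,219.7,52],[595.4,219.7,36]]).round(1).tolist())
E
```

```text
t 5.33 at [596.5 217.7  61.3] yaw 95.5 open 0.36 dp [ 2.1 -0.9 28.3] tool yaw -0.0 q6 0.25
top [[273.7, 207.2], [272.5, 205.5], [273.1, 206.3]]
side [[310.0, 261.3], [309.9, 252.7], [309.9, 256.9]]
```

View pics/c2.png

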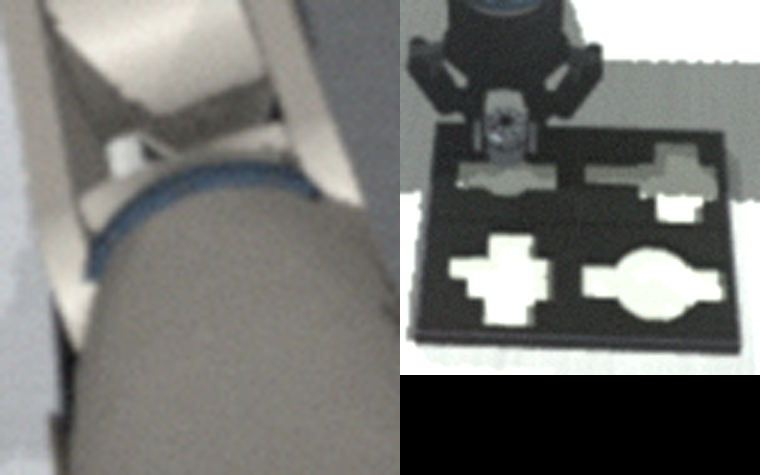

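The collet hangs over its round pocket (side px ~(310,246), pocket ~(310,263)), so I lower and release.

Emit:
{"name": "carry_out", "arguments": {"targets": [{"dp": [2,-1,15],"yaw": 0},{"dp": [2,-1,25],"yaw": 0},{"dp": [2,-1,29.5],"yaw": 0},{"dp": [2,-1,29.5],"yaw": 0},{"dp": [2,-1,29.5],"yaw": 0}]}}

```text
clock: 6.05
eef_pos: [594.0, 219.4, 31.0]
tcp_rot: [-3.14, 0.0, 1.667]
contact_force: [-3.5, -1.9, 6.7]
opening: 0.361
grasp_force: 50.8
```

Emit:
{"name": "carry_out", "arguments": {"targets": [{"dp": [0,0,0],"yaw": 0},{"dp": [0,0,0],"yaw": 0},{"dp": [0,0,0],"yaw": 0},{"dp": [0,0,0],"yaw": 0},{"dp": [0,0,0],"yaw": 0},{"dp": [0,0,-30],"yaw": 0},{"dp": [0,0,-80],"yaw": 0},{"dp": [0,0,-110],"yaw": 0},{"dp": [0,0,-110],"yaw": 0}], "fingers": 0.4}}

```text
clock: 7.18
eef_pos: [596.4, 220.3, 143.6]
tcp_rot: [3.137, -0.001, 1.667]
contact_force: [0.6, -0.3, -0.6]
opening: 0.697
grasp_force: 0.0
```

```bash
python3 go.py 581 -47.3 130 -21
```

```text
t 7.17 at [596.4 220.3 143.6] yaw 95.5 open 0.7 dp [-264.9  -41.    13. ] tool yaw 116.5 q6 0.26
```

Emit:
{"name": "carry_out", "arguments": {"targets": [{"dp": [-50,-8,0],"yaw": 10},{"dp": [-110,-17,0],"yaw": 20},{"dp": [-170,-26,0],"yaw": 30},{"dp": [-230,-36,10],"yaw": 40},{"dp": [-265,-41,13],"yaw": 50},{"dp": [-265,-41,13],"yaw": 60},{"dp": [-265,-41,13],"yaw": 70},{"dp": [-265,-41,13],"yaw": 80},{"dp": [-265,-41,13],"yaw": 90},{"dp": [-265,-41,13],"yaw": 100},{"dp": [-265,-41,13],"yaw": 110},{"dp": [-265,-41,13],"yaw": 116.5}], "fingers": 1}}

```text
clock: 8.68
eef_pos: [578.4, -48.0, 126.3]
tcp_rot: [3.141, 0.002, -0.371]
contact_force: [-1.8, -0.1, 0.1]
opening: 1.0
grasp_force: 0.0
```

```bash
python3 go.py 581 -47.3 13 -21;python3 - <<'E'
from h import *
a=snap('top','top3.png');b=snap('side','side3.png')
p=cv2.resize(a[175:275,330:410],None,fx=5,fy=5,interpolation=cv2.INTER_CUBIC)
q=cv2.resize(b[125:325,275:405],None,fx=3,fy=3,interpolation=cv2.INTER_CUBIC)
c=np.zeros((600,790,3),np.uint8);c[:500,:400]=p;c[:600,400:]=q
cv2.imwrite('pics/c3.png',cv2.convertScaleAbs(c,alpha=1.5)[:,:,::-1])
E
```

```text
t 8.68 at [578.4 -48.  126.3] yaw -21.3 open 1.0 dp [  2.4  -1.7 113.3] tool yaw -0.3 q6 1.86
```

View pics/c3.png

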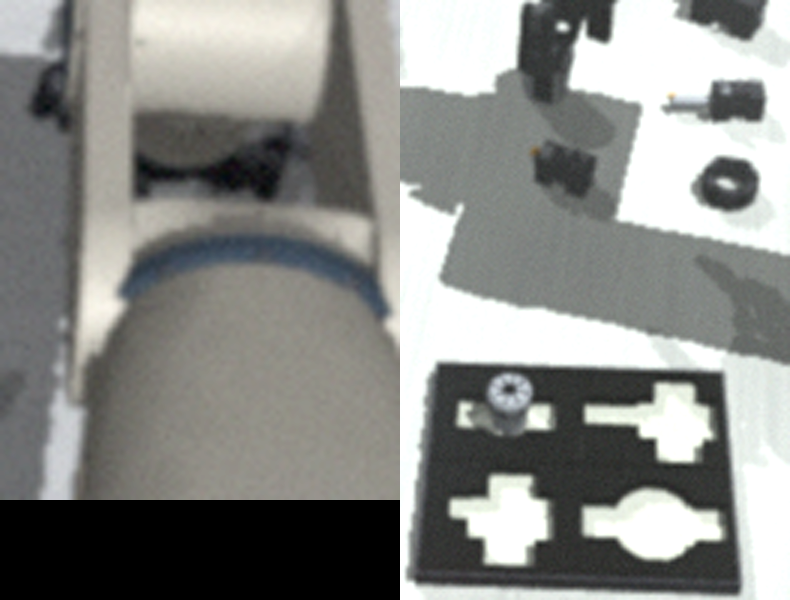

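The collet stands upright in its pocket (side px ~(310,262)). Next is the turning holder.

Emit:
{"name": "carry_out", "arguments": {"targets": [{"dp": [2.4,-1.7,50],"yaw": 0},{"dp": [2.4,-1.7,95],"yaw": 0},{"dp": [2.4,-1.7,114],"yaw": 0},{"dp": [2.4,-1.7,114],"yaw": 0},{"dp": [2.4,-1.7,114],"yaw": 0}]}}

```text
clock: 9.4
eef_pos: [583.2, -47.4, 15.1]
tcp_rot: [-3.141, -0.002, -0.366]
contact_force: [-0.4, 0.2, 0.0]
opening: 1.0
grasp_force: 0.0
```

Emit:
{"name": "carry_out", "arguments": {"targets": [{"dp": [0,0,0],"yaw": 0},{"dp": [0,0,0],"yaw": 0},{"dp": [0,0,0],"yaw": 0},{"dp": [0,0,0],"yaw": 0},{"dp": [0,0,0],"yaw": 0},{"dp": [0,0,0],"yaw": 0},{"dp": [0,0,0],"yaw": 0},{"dp": [0,0,0],"yaw": 0},{"dp": [0,0,0],"yaw": 0}], "fingers": -1, "grip_force": 60}}

```text
clock: 10.52
eef_pos: [582.3, -47.4, 14.5]
tcp_rot: [-3.142, -0.001, -0.366]
contact_force: [-2.6, -0.7, 7.6]
opening: 0.287
grasp_force: 58.9
```

```bash
python3 go.py 580.3 305.2 110 5.5
```

```text
t 10.53 at [582.3 -47.4  14.5] yaw -21.0 open 0.29 dp [-128.2 -328.5  -95.6] tool yaw -26.5 q6 1.85
```

Emit:
{"name": "carry_out", "arguments": {"targets": [{"dp": [0,0,-40],"yaw": 0},{"dp": [0,0,-90],"yaw": 0},{"dp": [-18,-46,-96],"yaw": -4},{"dp": [-38,-98,-96],"yaw": -10},{"dp": [-60,-154,-96],"yaw": -16},{"dp": [-82,-210,-96],"yaw": -22},{"dp": [-104,-266,-96],"yaw": -26.5},{"dp": [-120,-308,-96],"yaw": -26.5},{"dp": [-128,-328.5,-96],"yaw": -26.5},{"dp": [-128,-328.5,-96],"yaw": -26.5},{"dp": [-128,-328.5,-96],"yaw": -26.5}]}}

```text
clock: 11.9
eef_pos: [580.1, 303.9, 109.4]
tcp_rot: [3.141, 0.001, 0.095]
contact_force: [0.3, -0.3, -3.2]
opening: 0.29
grasp_force: 59.8
```

```bash
python3 go.py 580.3 305.2 48 5.5
```

```text
t 11.9 at [580.1 303.9 109.4] yaw 5.5 open 0.29 dp [ 0.4 -1.4 61.4] tool yaw -0.0 q6 1.96
```

Emit:
{"name": "carry_out", "arguments": {"targets": [{"dp": [0.4,-1,40],"yaw": 0},{"dp": [0.4,-1,61],"yaw": 0},{"dp": [0.4,-1,61],"yaw": 0},{"dp": [0.4,-1,61],"yaw": 0}]}}

```text
clock: 12.4
eef_pos: [581.3, 306.1, 49.6]
tcp_rot: [-3.141, -0.001, 0.095]
contact_force: [0.7, -0.3, -2.1]
opening: 0.288
grasp_force: 59.8
```

```bash
python3 go.py 580.3 305.2 22 5.5;python3 - <<'E'
from h import *
a=snap('top','top4.png');b=snap('side','side4.png')
p=cv2.resize(a[175:270,225:305],None,fx=5,fy=5,interpolation=cv2.INTER_CUBIC)
q=cv2.resize(b[215:330,275:370],None,fx=4,fy=4,interpolation=cv2.INTER_CUBIC)
c=np.zeros((475,780,3),np.uint8);c[:,:400]=p;c[:460,400:]=q
cv2.imwrite('pics/c4.png',cv2.convertScaleAbs(c,alpha=1.6,beta=10)[:,:,::-1])
# expected block underside corners & pocket outline in side crop
e=np.array([np.cos(.096),np.sin(.096)]);f=np.array([-e[1],e[0]]);C=np.array([580.3,305.2])
for z,pts in((33.5,[(24,13),(-24,13)]),(19,[(17,39),(-17,39),(44,-18),(44,4),(-30,19),(-30,-19)])):
    P=[[*(C+u*e+v*f),z] for u,v in pts]; print(z,((proj('side',P)-[275,215])*4+[400,0]).round().tolist())
E
```

```text
t 12.4 at [581.3 306.1  49.6] yaw 5.5 open 0.29 dp [-1.1  0.8 27.6] tool yaw -0.0 q6 1.96
33.5 [[498.0, 328.0], [591.0, 331.0]]
19 [[509.0, 388.0], [575.0, 390.0], [464.0, 289.0], [461.0, 326.0], [601.0, 356.0], [603.0, 292.0]]
```

View pics/c4.png

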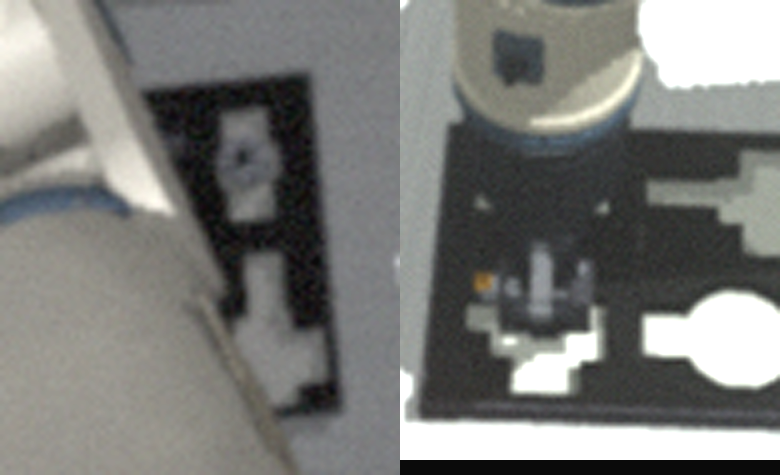

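The held block (side crop x 500–592) sits within the pocket with the shank over the channel, and about 1.5 mm short in y. I lower with that correction.

Emit:
{"name": "carry_out", "arguments": {"targets": [{"dp": [-1.5,-0.8,10],"yaw": 0},{"dp": [-1.5,-0.8,20],"yaw": 0},{"dp": [-1.5,-0.8,27],"yaw": 0},{"dp": [-1.5,-0.8,28],"yaw": 0},{"dp": [-1.5,-0.8,28],"yaw": 0},{"dp": [-1.5,-0.8,28],"yaw": 0}]}}

```text
clock: 13.25
eef_pos: [578.6, 306.8, 21.5]
tcp_rot: [3.141, 0.001, 0.096]
contact_force: [-6.2, -2.3, 11.5]
opening: 0.288
grasp_force: 61.9
```

```bash
python3 go.py 579.8 306.7 21.5 5.5
```

```text
t 13.25 at [578.6 306.8  21.5] yaw 5.5 open 0.29 dp [ 1.2  0.2 -0. ] tool yaw -0.0 q6 1.96
```

Down at z 21.5, which is 7 mm above the pick height, so it is on the floor. I release with limited opening and lift, then go to the boring holder.

Emit:
{"name": "carry_out", "arguments": {"targets": [{"dp": [0,0,0],"yaw": 0},{"dp": [0,0,0],"yaw": 0},{"dp": [0,0,0],"yaw": 0},{"dp": [0,0,0],"yaw": 0},{"dp": [0,0,-25],"yaw": 0},{"dp": [0,0,-70],"yaw": 0},{"dp": [0,0,-110],"yaw": 0},{"dp": [0,0,-110],"yaw": 0}], "fingers": -0.05}}

```text
clock: 14.25
eef_pos: [581.2, 308.0, 134.5]
tcp_rot: [-3.139, -0.006, 0.096]
contact_force: [0.5, 0.4, 0.7]
opening: 0.475
grasp_force: 0.0
```

```bash
python3 go.py 430.5 -160 120 8.5
```

```text
t 14.25 at [581.2 308.  134.5] yaw 5.5 open 0.47 dp [-194.9  451.5   12.2] tool yaw -3.0 q6 1.96
```

Emit:
{"name": "carry_out", "arguments": {"targets": [{"dp": [-20,46,0],"yaw": 0},{"dp": [-42,98,0],"yaw": 0},{"dp": [-65,150,0],"yaw": 0},{"dp": [-88,205,0],"yaw": 0},{"dp": [-112,260,5],"yaw": 0},{"dp": [-136,315,10],"yaw": -1},{"dp": [-160,370,12],"yaw": -2},{"dp": [-182,422,12],"yaw": -3},{"dp": [-195,451.5,12],"yaw": -3},{"dp": [-195,451.5,12],"yaw": -3},{"dp": [-195,451.5,12],"yaw": -3}], "fingers": 1}}

```text
clock: 15.62
eef_pos: [428.0, -160.8, 118.3]
tcp_rot: [-3.141, 0.001, 0.148]
contact_force: [0.3, 0.4, -0.6]
opening: 1.0
grasp_force: 0.0
```

```bash
python3 go.py 430.5 -160 14 8.5;python3 - <<'E'
from h import *
a=snap('top','top5.png');b=snap('side','side5.png')
p=cv2.resize(a[180:275,230:300],None,fx=5,fy=5,interpolation=cv2.INTER_CUBIC)
q=cv2.resize(b[110:200,340:425],None,fx=5,fy=5,interpolation=cv2.INTER_CUBIC)
c=np.zeros((475,775,3),np.uint8);c[:,:350]=p;c[:450,350:]=q
cv2.imwrite('pics/c5.png',cv2.convertScaleAbs(c,alpha=1.6,beta=10)[:,:,::-1])
E
```

```text
t 15.62 at [ 428.  -160.8  118.3] yaw 8.5 open 1.0 dp [  2.7  -0.3 104.3] tool yaw -0.0 q6 1.06
```

View pics/c5.png

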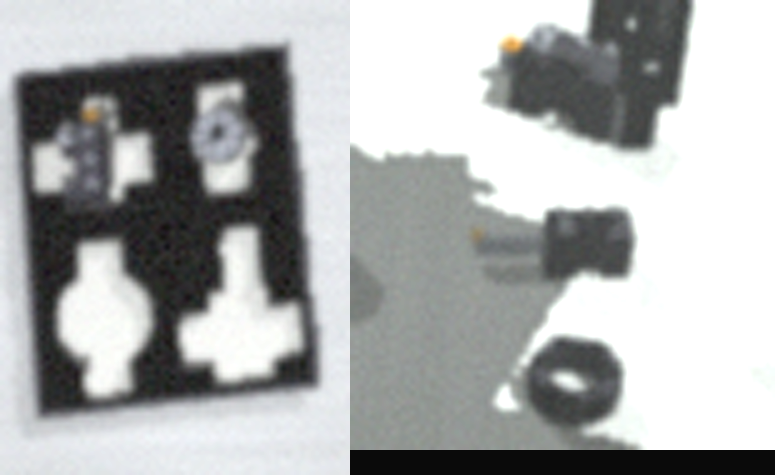

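The turning holder sits in its pocket (top crop ~(88,160)), with the shank in the channel. The boring holder is next.

Emit:
{"name": "carry_out", "arguments": {"targets": [{"dp": [2.5,-0.3,50],"yaw": 0},{"dp": [2.5,-0.3,90],"yaw": 0},{"dp": [2.5,-0.3,104],"yaw": 0},{"dp": [2.5,-0.3,104],"yaw": 0},{"dp": [2.5,-0.3,104],"yaw": 0}]}}

```text
clock: 16.35
eef_pos: [431.6, -160.6, 15.9]
tcp_rot: [3.141, -0.002, 0.149]
contact_force: [-0.1, -0.1, -0.6]
opening: 1.001
grasp_force: 0.0
```

Emit:
{"name": "carry_out", "arguments": {"targets": [{"dp": [0,0,0],"yaw": 0},{"dp": [0,0,0],"yaw": 0},{"dp": [0,0,0],"yaw": 0},{"dp": [0,0,0],"yaw": 0},{"dp": [0,0,0],"yaw": 0},{"dp": [0,0,0],"yaw": 0},{"dp": [0,0,0],"yaw": 0},{"dp": [0,0,0],"yaw": 0},{"dp": [0,0,0],"yaw": 0}], "fingers": -1, "grip_force": 60}}

```text
clock: 17.48
eef_pos: [430.9, -160.8, 15.4]
tcp_rot: [3.141, -0.001, 0.148]
contact_force: [-2.1, -0.8, 9.5]
opening: 0.289
grasp_force: 58.8
```

```bash
python3 go.py 467.3 209.5 110 5.5
```

```text
t 17.48 at [ 430.9 -160.8   15.4] yaw 8.5 open 0.29 dp [  90.7 -360.8  -94.8] tool yaw 3.0 q6 1.06
```

Emit:
{"name": "carry_out", "arguments": {"targets": [{"dp": [0,0,-40],"yaw": 0},{"dp": [0,0,-85],"yaw": 0},{"dp": [10,-40,-95],"yaw": 0},{"dp": [23,-92,-95],"yaw": 1},{"dp": [37,-148,-95],"yaw": 2},{"dp": [51,-204,-95],"yaw": 3},{"dp": [65,-260,-95],"yaw": 3},{"dp": [79,-315,-95],"yaw": 3},{"dp": [88,-350,-95],"yaw": 3},{"dp": [90.7,-361,-95],"yaw": 3},{"dp": [90.7,-361,-95],"yaw": 3}]}}

```text
clock: 18.85
eef_pos: [466.5, 209.8, 109.4]
tcp_rot: [3.141, 0.001, 0.097]
contact_force: [0.3, -0.0, -2.8]
opening: 0.289
grasp_force: 60.6
```

```bash
python3 go.py 467.3 209.5 48 5.5
```

```text
t 18.85 at [466.5 209.8 109.4] yaw 5.6 open 0.29 dp [ 0.8  0.4 61.4] tool yaw 0.1 q6 1.89
```

Emit:
{"name": "carry_out", "arguments": {"targets": [{"dp": [0.8,0.4,40],"yaw": 0},{"dp": [0.8,0.4,61],"yaw": 0},{"dp": [0.8,0.4,61],"yaw": 0},{"dp": [0.8,0.4,61],"yaw": 0}]}}

```text
clock: 19.35
eef_pos: [468.2, 208.9, 49.4]
tcp_rot: [-3.142, -0.0, 0.095]
contact_force: [-0.2, 0.4, -4.7]
opening: 0.288
grasp_force: 60.4
```

```bash
python3 go.py 467.3 209.5 22.4 5.5;python3 - <<'E'
from h import *
b=snap('side','side6.png')
q=cv2.resize(b[200:330,275:395],None,fx=4.5,fy=4.5,interpolation=cv2.INTER_CUBIC)
cv2.imwrite('pics/c6.png',cv2.convertScaleAbs(q,alpha=1.6,beta=10)[:,:,::-1])
e=np.array([np.cos(.096),np.sin(.096)]);f=np.array([-e[1],e[0]]);C=np.array([467.3,209.5])
for z,pts in((33,[(24,13),(-24,13),(64,-4)]),(45,[(64,-4)]),(19,[(17,39),(-17,39),(30,19),(70,8),(-30,19)])):
    P=[[*(C+u*e+v*f),z] for u,v in pts]; print(z,((proj('side',P)-[275,200])*4.5).round().tolist())
E
```

```text
t 19.35 at [468.2 208.9  49.4] yaw 5.4 open 0.29 dp [-0.9 -0.7 27. ] tool yaw -0.1 q6 1.89
33 [[370.0, 292.0], [468.0, 296.0], [288.0, 261.0]]
45 [[289.0, 247.0]]
19 [[383.0, 354.0], [453.0, 357.0], [355.0, 319.0], [274.0, 297.0], [478.0, 323.0]]
```

View pics/c6.png

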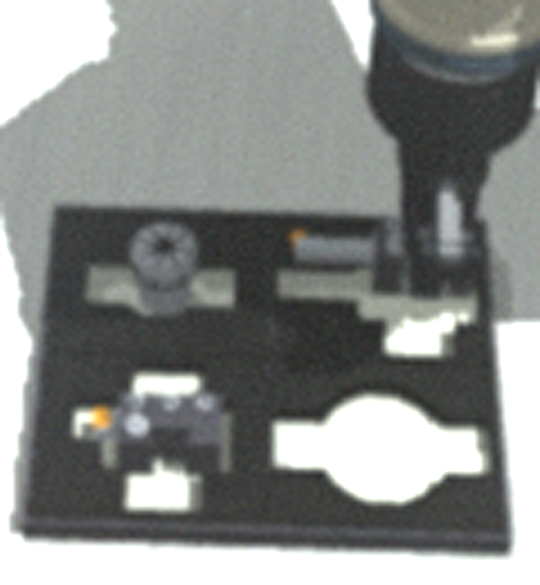

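The block and bar align with the boring pocket and channel (crop: notch edge x 385–453, block from x 372). Lowering.

Emit:
{"name": "carry_out", "arguments": {"targets": [{"dp": [-0.9,-0.7,10],"yaw": 0},{"dp": [-0.9,-0.7,20],"yaw": 0},{"dp": [-0.9,-0.7,26],"yaw": 0},{"dp": [-0.9,-0.7,27],"yaw": 0},{"dp": [-0.9,-0.7,27],"yaw": 0},{"dp": [-0.9,-0.7,27],"yaw": 0}]}}

```text
clock: 20.15
eef_pos: [466.5, 210.1, 22.4]
tcp_rot: [3.141, 0.001, 0.096]
contact_force: [-5.7, -2.8, 13.2]
opening: 0.291
grasp_force: 62.9
```

```bash
python3 go.py 467.3 209.5 22.4 5.5
```

```text
t 20.15 at [466.5 210.1  22.4] yaw 5.5 open 0.29 dp [ 0.7  0.7 -0. ] tool yaw 0.0 q6 1.89
```

Emit:
{"name": "carry_out", "arguments": {"targets": [{"dp": [0,0,0],"yaw": 0},{"dp": [0,0,0],"yaw": 0},{"dp": [0,0,0],"yaw": 0},{"dp": [0,0,0],"yaw": 0},{"dp": [0,0,-25],"yaw": 0},{"dp": [0,0,-70],"yaw": 0},{"dp": [0,0,-100],"yaw": 0},{"dp": [0,0,-100],"yaw": 0}], "fingers": -0.05}}

```text
clock: 21.15
eef_pos: [468.4, 210.9, 123.9]
tcp_rot: [-3.14, -0.004, 0.096]
contact_force: [0.1, 0.0, 0.2]
opening: 0.475
grasp_force: 0.0
```

```bash
python3 go.py 433.7 -53.7 110 95.5
```

```text
t 21.15 at [468.4 210.9 123.9] yaw 5.5 open 0.47 dp [-60.  260.1  13.3] tool yaw -90.0 q6 1.89
```

Emit:
{"name": "carry_out", "arguments": {"targets": [{"dp": [-10,45,0],"yaw": -10},{"dp": [-22,95,0],"yaw": -20},{"dp": [-34,147,5],"yaw": -30},{"dp": [-46,200,10],"yaw": -40},{"dp": [-56,242,13],"yaw": -50},{"dp": [-60,260,13],"yaw": -60},{"dp": [-60,260,13],"yaw": -70},{"dp": [-60,260,13],"yaw": -80},{"dp": [-60,260,13],"yaw": -90},{"dp": [-60,260,13],"yaw": -90},{"dp": [-60,260,13],"yaw": -90}], "fingers": 1}}

```text
clock: 22.52
eef_pos: [431.7, -54.3, 108.2]
tcp_rot: [-3.141, -0.0, 1.663]
contact_force: [-0.4, -0.3, -0.0]
opening: 0.996
grasp_force: 0.0
```

```bash
python3 go.py 433.7 -53.7 9 95.5
```

```text
t 22.52 at [431.7 -54.3 108.2] yaw 95.3 open 1.0 dp [ 0.4  2.1 99.2] tool yaw -0.2 q6 -0.22
```

Emit:
{"name": "carry_out", "arguments": {"targets": [{"dp": [0.4,2,50],"yaw": 0},{"dp": [0.4,2,85],"yaw": 0},{"dp": [0.4,2,99],"yaw": 0},{"dp": [0.4,2,100],"yaw": 0},{"dp": [0.4,2,100],"yaw": 0}]}}

```text
clock: 23.15
eef_pos: [434.7, -53.8, 9.6]
tcp_rot: [3.14, 0.0, 1.666]
contact_force: [0.6, 0.5, -0.0]
opening: 1.0
grasp_force: 0.0
```

Emit:
{"name": "carry_out", "arguments": {"targets": [{"dp": [0,0,0],"yaw": 0},{"dp": [0,0,0],"yaw": 0},{"dp": [0,0,0],"yaw": 0},{"dp": [0,0,0],"yaw": 0},{"dp": [0,0,0],"yaw": 0},{"dp": [0,0,0],"yaw": 0},{"dp": [0,0,0],"yaw": 0},{"dp": [0,0,0],"yaw": 0}], "fingers": -1, "grip_force": 50}}

```text
clock: 24.15
eef_pos: [434.7, -53.8, 10.0]
tcp_rot: [3.14, 0.0, 1.667]
contact_force: [-2.8, 0.8, 17.4]
opening: 0.539
grasp_force: 48.8
```

```bash
python3 go.py 479.4 295.9 90 95.5
```

```text
t 24.15 at [434.7 -53.8  10. ] yaw 95.5 open 0.54 dp [343.8  78.1 -80. ] tool yaw -0.0 q6 -0.22
```

Emit:
{"name": "carry_out", "arguments": {"targets": [{"dp": [0,0,-30],"yaw": 0},{"dp": [0,0,-70],"yaw": 0},{"dp": [35,8,-80],"yaw": 0},{"dp": [85,19,-80],"yaw": 0},{"dp": [140,32,-80],"yaw": 0},{"dp": [195,44,-80],"yaw": 0},{"dp": [250,57,-80],"yaw": 0},{"dp": [305,69,-80],"yaw": 0},{"dp": [335,76,-80],"yaw": 0},{"dp": [344,78,-80],"yaw": 0},{"dp": [344,78,-80],"yaw": 0}]}}

```text
clock: 25.52
eef_pos: [478.3, 295.8, 88.6]
tcp_rot: [-3.141, 0.0, 1.667]
contact_force: [0.2, -1.3, -1.7]
opening: 0.533
grasp_force: 52.8
```

```bash
python3 go.py 479.4 295.9 45 95.5
```

```text
t 25.52 at [478.3 295.8  88.6] yaw 95.5 open 0.53 dp [ 0.   1.1 43.6] tool yaw 0.0 q6 0.45
```

Emit:
{"name": "carry_out", "arguments": {"targets": [{"dp": [0,1,30],"yaw": 0},{"dp": [0,1,43.5],"yaw": 0},{"dp": [0,1,43.5],"yaw": 0},{"dp": [0,1,43.5],"yaw": 0}]}}

```text
clock: 26.02
eef_pos: [480.1, 296.0, 45.9]
tcp_rot: [3.141, -0.0, 1.666]
contact_force: [0.7, 1.2, -1.4]
opening: 0.541
grasp_force: 52.7
```

```bash
python3 go.py 479.4 295.9 17.3 95.5;python3 - <<'E'
from h import *
b=snap('side','side7.png')
q=cv2.resize(b[200:330,275:395],None,fx=4.5,fy=4.5,interpolation=cv2.INTER_CUBIC)
cv2.imwrite('pics/c7.png',cv2.convertScaleAbs(q,alpha=1.8,beta=15)[:,:,::-1])
C=np.array([479.4,295.9])
for z,R in((35,25),(57,25),(19,31)):
    P=[[*(C+R*np.array(d)),z] for d in((1,0),(-1,0),(0,1),(0,-1))]; print(z,((proj('side',P)-[275,200])*4.5).round().tolist())
E
```

```text
t 26.02 at [480.1 296.   45.9] yaw 95.5 open 0.54 dp [-0.  -0.7 28.6] tool yaw -0.0 q6 0.45
35 [[328.0, 414.0], [436.0, 427.0], [379.0, 468.0], [386.0, 374.0]]
57 [[332.0, 388.0], [442.0, 401.0], [383.0, 443.0], [390.0, 348.0]]
19 [[314.0, 430.0], [446.0, 446.0], [375.0, 498.0], [384.0, 381.0]]
```

View pics/c7.png

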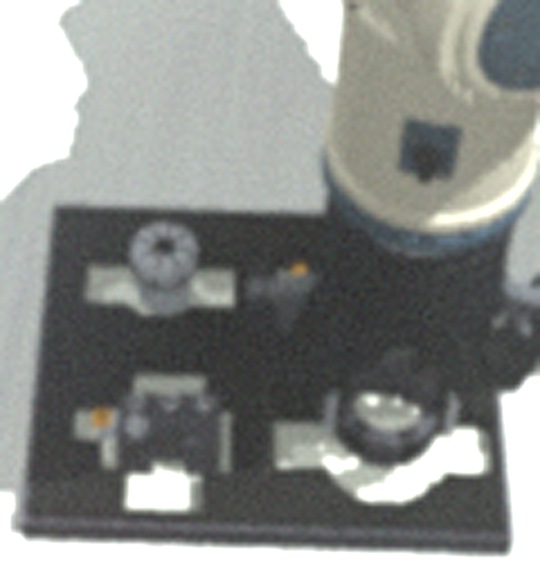

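The nut hangs over its round pocket (crop ~(388,410)). The pocket's near edge is about 2 mm further in +y than predicted, so I correct by 1.5 mm and lower.

Emit:
{"name": "carry_out", "arguments": {"targets": [{"dp": [1.5,-0.7,12],"yaw": 0},{"dp": [1.5,-0.7,22],"yaw": 0},{"dp": [1.5,-0.7,28],"yaw": 0},{"dp": [1.5,-0.7,28],"yaw": 0},{"dp": [1.5,-0.7,28],"yaw": 0}]}}

```text
clock: 26.7
eef_pos: [478.4, 297.5, 17.2]
tcp_rot: [-3.141, 0.0, 1.667]
contact_force: [-2.4, -1.3, 5.0]
opening: 0.535
grasp_force: 53.5
```

```bash
python3 go.py 479.4 297.5 17.3 95.5
```

```text
t 26.7 at [478.4 297.5  17.2] yaw 95.5 open 0.54 dp [-0.1  1.  -0.1] tool yaw -0.0 q6 0.46
```

Emit:
{"name": "carry_out", "arguments": {"targets": [{"dp": [0,0,0],"yaw": 0},{"dp": [0,0,0],"yaw": 0},{"dp": [0,0,0],"yaw": 0},{"dp": [0,0,0],"yaw": 0},{"dp": [0,0,-25],"yaw": 0},{"dp": [0,0,-75],"yaw": 0},{"dp": [0,0,-130],"yaw": 0},{"dp": [-60,0,-150],"yaw": 0},{"dp": [-120,0,-150],"yaw": 0},{"dp": [-180,0,-150],"yaw": 0},{"dp": [-240,0,-150],"yaw": 0},{"dp": [-300,0,-150],"yaw": 0}], "fingers": 0.3}}

```text
clock: 28.2
eef_pos: [507.6, -2.9, 167.5]
tcp_rot: [3.141, 0.0, 1.667]
contact_force: [1.2, -0.7, -0.0]
opening: 0.651
grasp_force: 0.0
```

Emit:
{"name": "carry_out", "arguments": {"targets": [{"dp": [-30,0,0],"yaw": 0},{"dp": [-50,0,0],"yaw": 0},{"dp": [-50,0,0],"yaw": 0},{"dp": [-50,0,0],"yaw": 0}]}}

```text
clock: 28.7
eef_pos: [512.2, -50.3, 167.2]
tcp_rot: [-3.141, -0.0, 1.666]
contact_force: [-0.4, -0.2, 0.1]
opening: 0.648
grasp_force: 0.0
```

```bash
python3 - <<'E'
from h import *
a=snap('top','top8.png');b=snap('side','side8.png')
p=cv2.resize(a[180:275,230:300],None,fx=5,fy=5,interpolation=cv2.INTER_CUBIC)
q=cv2.resize(b[230:325,275:395],None,fx=3.7,fy=3.7,interpolation=cv2.INTER_CUBIC)
c=np.zeros((475,800,3),np.uint8);c[:,:350]=p;c[:q.shape[0],350:350+q.shape[1]]=q
cv2.imwrite('pics/c8.png',cv2.convertScaleAbs(c,alpha=1.9,beta=15)[:,:,::-1]);print(r.sense()['clock'],r.sense()['eef_pos'])
E
```

```text
28.8 [512.27997235 -49.95108178 167.2550537 ]
```

View pics/c8.png

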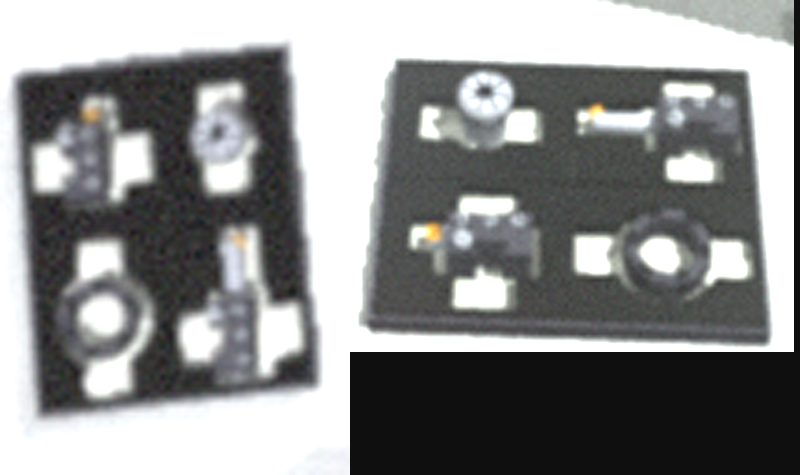

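The picture shows all four pieces seated: turning holder upper-left, collet upper-right, nut lower-left, boring holder lower-right. Both tools lie in their channels and the arm is clear.

```bash
python3 -c "
from rig import r
print(r.sign_off())"
```

```text
the job is handed in; nothing more can be done
None
```

I put all four small-lathe pieces into their own tray modules, left the bigger holder and collet alone, and handed the job in at about 29 s; the hand-in returned no verdict, but the last picture shows all four pieces seated.

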